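# Pack the yellow tilt wedges head to tail

## Robot

A 6-joint arm with a two-finger parallel gripper is mounted at the origin on the work surface. World frame = base frame: x ahead of the robot, y to its left, z up, the work surface at z = 0. Lengths are in m, angles in rad, forces in N, time in s.
With the tool pointing down it reaches from about 0.375 to 0.9 m from the base axis. Payload 3.1 kg.
Tool frame: the origin (TCP) lies at the very end of the fingers, on their centre line; the grasp point (between the pads) lies 19 mm behind it; z points along the fingers, y is the line along which they close (so a half turn about z gives the same grasp; the last joint's range is limited). The gripper opens to 87 mm and grips with 3 to 60 N. Pads are 19 mm wide; open, the fingers measure 117 mm over their backs; the gripper's body (75 mm by 190 mm) begins 51 mm behind the grasp point.
Start: joints at [0.992, 0.527, 1.433, -0, 1.181, -0.178], TCP at [0.244, 0.575, 0.223] pointing down, gripper open.
Joint ranges: [-3.08, 3.08], [-0.75, 2.2], [0.22, 2.44], [-1.43, 4.57], [0, 2.65], [-2.85, 2.85]. Speed limits (rad/s): [2.79, 2.79, 3.14, 3.14, 3.14, 3.14].

## Interface

Orientations are given as a unit quaternion [x, y, z, w].
In Python, from rig import robot gives the robot as it stands. The module is installed in compiled form; this text tells all that it offers.
- The arm moves only by the tool servo_tool, never from a script. Its argument "rows" is one flat list of numbers, 5 for each row, row after row: the closure, from -1 (fully open) to 1 (shut), so that 0 is half open, then the shift along the tool's x, y, z in m, then the turn about the tool's z in degrees. A call has 1 to 5 rows; each row shifts and turns the commanded pose from where the row before left it, along the tool's axes as they then stand; what a row does not reach is not made up. A row lasts 1/12 s, in which the tool goes at most 41.7 mm and 7.16 degrees, less where a joint would pass 70% of its speed; a pose out of reach is approached as far as the arm can. A call with a gripper value outside its range is refused whole. The fingers move at their own pace and stop on an object; "newtons" is the grip in N (left out, the last holds). Time passes only in rows, so rows that do not move let the fingers close. It gives the time, the measured TCP pose, the force, the opening and the grip force at its end, in the units of the state.
- robot.get_obs(): the state, without advancing time (a new reading comes with each control period).
- robot.camera(name): name is "scene" or "top"; returns a dict with "pixels" (480x640x3 uint8, red, green, blue), "intrinsics" (3x3 intrinsics, pixels), "rvec" (rotation vector, rad) and "tvec" (3), from world to camera coordinates, as OpenCV has them. Camera axes: x right, y down, z forward; pixel columns grow to the right and rows downward; lengths in m; the calibration is good to about 2 mm. A picture is of the moment at which its call begins. There is no depth.
- robot.hand_in(): hands the job in; it is judged then, once.
Trained networks look in a picture, given as the dict that the camera call returned (one of the last four; its "shot" number tells which), for a name from the list of things; names that differ only in an ending like _2 or _b are one class to them, and where a whole thing is asked for, a point or a joint stands for the part that bears it (a point fixed in the world has none). Each returns a list of dicts, best first, with "score" (0 to 1); they miss things now and then, are a little off and sometimes report something else, mostly with a low value. They report only what shows in the picture. A call takes as long as a camera call. They do not tell look-alikes from the thing itself.
- robot.spot_in(picture, query): "at" ([x, y, z] in m, in world coordinates, good to about 4 mm: the middle of the surface that is visible of it).
- robot.outline_of(picture, query): "region" (480x640 bool, what is visible of it).
- robot.place_of(picture, query): "at" ([x, y, z] in m, in world coordinates, good to about 4 mm: a listed point, or the origin of a listed thing).
The state is a dict: "time": time; "q": joint angles; "joint_velocities": joint speeds; "joint_torque": joint torques, N m; "position": TCP position; "tool_rot": TCP orientation; "ft_force": force on the tool from outside, world axes, zero at the start; "moment": the same for the moment, N m; "grip_width": finger opening in m; "grip_force": force on a finger pad.
Only numpy, scipy, OpenCV 4.12 (cv2) and the standard library are available. Lean on these libraries where they do the work, as an engineer would, in place of code of your own. Each camera call takes 0.05 s, during which the arm holds its last target. There are 200 camera calls.

## Task

The demo bench is being cleared: pack the two yellow tilt wedges into the black tray, lying flat on its floor side by side and head to tail (the thick end of one beside the thin end of the other, sloping sides facing each other), so that together they fill the tray's rectangle. Leave the red wedge where it is, and let go of everything.

Things in the scene. Friction and masses are not known exactly. Their poses are not given: they have to be found in the camera images.
- tray: Shallow open black tray with a dark grey floor, fixed to the table. Outside 134 mm (its x) by 110 mm (its y), 25 mm high; walls and floor 5 mm thick; inside 124 x 100 mm, 20 mm deep. Origin at the centre of its underside, on the table; z up. Head to tail the two yellow wedges take up 110 x 84 mm, lengths along the tray's x, their straight sides next to its long walls
- wedge_a_tab (a point): A yellow wedge 36 mm high, lying on its side. Origin: centre of its black pull tab (20 mm in x, 28 in y, 30 high) on top, 51 mm above the wedge's underside, near the centre of mass. Grip the tab across its 20 mm. From above a right trapezoid: x points to the thin end (24 mm wide, x=+63); thick end (60 mm) at x=-47; straight side at y=-22, sloping side from y=+38 (thick) to +2 (thin). z up. Loose, 0.13-0.25 kg
- wedge_b_tab (a point): The second yellow wedge 36 mm high, lying on its side. Origin: centre of its black pull tab (20 mm in x, 28 in y, 30 high) on top, 51 mm above the wedge's underside, near the centre of mass. Grip the tab across its 20 mm. From above a right trapezoid: x points to the thin end (24 mm wide, x=+63); thick end (60 mm) at x=-47; straight side at y=-22, sloping side from y=+38 (thick) to +2 (thin). z up. Loose, 0.13-0.25 kg
- red_wedge_tab (a point): A smaller red wedge of another set, to be left alone: 84 mm long, 38 mm wide at the thick end, 16 mm at the thin end, 36 mm high, lying on its side. Origin: centre of its black tab (30 mm high) on top, 51 mm above its underside; x towards its thin end, z up. Loose
Not all that is in view belongs to the job. Leave any blue, purple or turquoise look-alike of the tray alone.

How it is judged:
At the end, for the whole second after the job is handed in: Both yellow wedges rest, released, flat on the tray floor (within 7 degrees of level), lengths along the tray within 11 degrees, head to tail: each on the other's sloping side, tabs 30 to 62 mm apart across the wedges. Either may take either side; the red wedge has stayed within 30 mm (x of wedge_a_tab in the frame of tray between -0.022 and 0.022 m and y of wedge_a_tab in the frame of tray between -0.036 and 0.036 m and z of wedge_a_tab in the frame of tray between 0.05 and 0.061 m and angle between each of wedge_a_tab, wedge_b_tab's own z axis and vertical below 0.12 rad and angle between the x axis of each of wedge_a_tab, wedge_b_tab and the x axis of tray, either way round below 0.2 rad and y of wedge_b_tab in the frame of wedge_a_tab between 0.03 and 0.062 m and linear speed of each of wedge_a, wedge_b below 0.02 m/s and x of wedge_b_tab in the frame of tray between -0.022 and 0.022 m and y of wedge_b_tab in the frame of tray between -0.036 and 0.036 m and z of wedge_b_tab in the frame of tray between 0.05 and 0.061 m and y of wedge_a_tab in the frame of wedge_b_tab between 0.03 and 0.062 m); the robot touches nothing.
It fails at once if the red wedge is moved by more than 30 mm (distance of red_wedge_tab from where it was at the start of the episode above 0.03 m).
It also fails if it takes over 61 s, if anything falls off the work surface, if the arm or the gripper's body presses on something with over 40 N, if the wrist force passes 120 N, or if a joint passes its speed limit or range.

## Working session

There is one attempt and no reset: what is moved stays moved. The work goes in short steps, Python scripts to look and compute and a tool call to move; the robot and the scene stay as the last step left them, time stands still between calls to the robot, and variables do not carry over. Pictures are saved under pics/ and viewed, at most 11 in all, crops included, and the job is handed in when it is done.

Besides the shell and the picture viewer there is one more tool, called after ">>>" as name(argument=value, ...) on one line, values as JSON. servo_tool: Moves the arm, as the interface text tells. Its arguments: {"type":"object","properties":{"rows":{"type":"array","items":{"type":"number"}},"newtons":{"type":"number"}},"required":["rows"]}

```bash
mkdir -p pics; cat > h.py <<'E'
import numpy as np, cv2
from rig import robot
from scipy.spatial.transform import Rotation as R
def snap(n,save=None):
    p=robot.camera(n)
    if save: cv2.imwrite('pics/'+save,p['pixels'][:,:,::-1])
    return p
def ray(p,uv,z):
    K=np.array(p['intrinsics']);Rm=cv2.Rodrigues(np.array(p['rvec'],float))[0];t=np.array(p['tvec'],float).ravel()
    uv=np.atleast_2d(np.array(uv,float))
    d=(np.linalg.inv(K)@np.c_[uv,np.ones(len(uv))].T).T@Rm
    c=-Rm.T@t
    return c+d*((z-c[2])/d[:,2])[:,None]
def proj(p,X):
    return cv2.projectPoints(np.atleast_2d(np.array(X,float)),np.array(p['rvec'],float),np.array(p['tvec'],float),np.array(p['intrinsics'],float),None)[0].reshape(-1,2)
E
python3 - <<'E'
from h import *
np.set_printoptions(precision=4,suppress=True)
for n in ['top','scene']:
    p=snap(n,n+'0.png')
    for q in ['tray','wedge_a_tab','red_wedge_tab']:
        for d in robot.place_of(p,q): print(n,q,np.round(d['at'],4),round(d['score'],2),proj(p,d['at']).round())
o=robot.get_obs();print(o['time'],o['position'],o['tool_rot'],o['grip_width'])
E
```

```text
top tray [ 0.4468 -0.46    0.0019] 0.87 [[523. 249.]]
top tray [0.4399 0.3665 0.0015] 0.72 [[119. 257.]]
top tray [ 0.4859 -0.0229  0.0004] 0.71 [[309. 233.]]
top tray [ 0.3158 -0.2398 -0.0017] 0.6 [[417. 315.]]
top wedge_a_tab [0.4314 0.2107 0.0461] 0.82 [[189. 259.]]
top red_wedge_tab [0.6021 0.2678 0.0506] 0.66 [[161. 173.]]
scene tray [ 0.4467 -0.4605 -0.0015] 0.73 [[224. 177.]]
scene tray [0.4351 0.3673 0.0006] 0.68 [[452. 358.]]
scene tray [ 0.4815 -0.0226  0.0012] 0.65 [[305. 259.]]
scene tray [ 0.3136 -0.2409  0.0003] 0.57 [[310. 194.]]
scene wedge_a_tab [0.4311 0.2093 0.0519] 0.74 [[395. 289.]]
scene red_wedge_tab [0.6063 0.2644 0.0515] 0.95 [[341. 347.]]
0.4 [0.2438 0.5754 0.2224] [ 0.1991  0.98   -0.0001 -0.0001] 0.08696735339646873
```

View pics/top0.png

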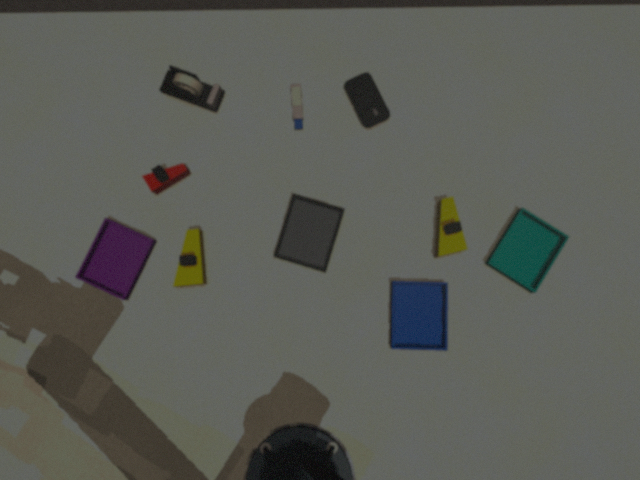

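View pics/scene0.png

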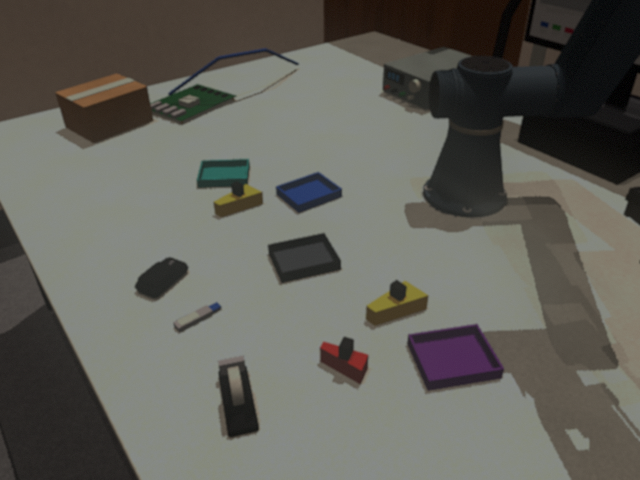

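Candidates in the top picture:
- **Trays:** black with a grey floor (309,233) is the one to use. Purple (116,258), blue (418,315) and turquoise (527,250) are look-alikes.
- **Wedges:** yellow at (189,259) and (451,228). The red one (165,177) stays.

Next I fit the poses and check them in a crop.

```bash
cat >> h.py <<'E'
from scipy.optimize import minimize
def boxpts(poly,z0,z1): return np.array([[x,y,z] for z in (z0,z1) for x,y in poly],float)
WP=boxpts([(-47,-22),(-47,38),(63,2),(63,-22)],-51,-15)/1e3
TP=boxpts([(-10,-14),(10,-14),(10,14),(-10,14)],-15,15)/1e3
TR=boxpts([(-67,-55),(67,-55),(67,55),(-67,55)],0,25)/1e3
def place(P,x,y,a,z): 
    c,s=np.cos(a),np.sin(a); return P@np.array([[c,s,0],[-s,c,0],[0,0,1]])+[x,y,z]
S=4
def hullimg(p,X,off,sz):
    h=cv2.convexHull(((proj(p,X)-off+0.5)*S-0.5).astype(np.float32)).reshape(-1,2)
    m=np.zeros((sz*S,sz*S),np.uint8); cv2.fillPoly(m,[np.round(h*16).astype(np.int32)],255,shift=4); return cv2.resize(m,(sz,sz),interpolation=cv2.INTER_AREA)/255.
def fit(pics,masks,P,x0,z,tab=None,sz=140):
    offs=[proj(p,[[x0[0],x0[1],z]])[0].round()-sz//2 for p in pics]
    crops=[]
    for m,o in zip(masks,offs):
        mm=np.pad(m.astype(float),sz); a=int(o[0])+sz;b=int(o[1])+sz; crops.append(mm[b:b+sz,a:a+sz])
    def cost(v):
        c=0
        for p,m,o in zip(pics,crops,offs):
            h=hullimg(p,place(P,v[0],v[1],v[2],z),o,sz); d=abs(h-m)
            if tab is not None: d=d*(1-(hullimg(p,place(tab,v[0],v[1],v[2],z),o,sz)>0))
            c+=d.sum()/h.sum()
        return c
    best=None
    for a in x0[2]:
        s=np.array([x0[0],x0[1],a]); r=minimize(cost,s,method='Nelder-Mead',options=dict(initial_simplex=[s,s+[.006,0,0],s+[0,.006,0],s+[0,0,.15]],xatol=1e-4,fatol=1e-4))
        if best is None or r.fun<best.fun: best=r
    return best.x,best.fun
def yellow(p):
    h=cv2.cvtColor(p['pixels'],cv2.COLOR_RGB2HSV); return (h[...,0]>20)&(h[...,0]<34)&(h[...,1]>150)&(h[...,2]>40)
E
cat > m.py <<'E'
from h import *
np.set_printoptions(precision=4,suppress=True)
t=snap('top');s=snap('scene');P=[t,s]
im=t['pixels'][:,:,::-1].copy(); im=cv2.resize(im,None,fx=3,fy=3)
def draw(X,c):
    h=cv2.convexHull(((proj(t,X)+.5)*3).astype(np.float32)); cv2.polylines(im,[h.astype(int)],True,c,1)
Y=[yellow(p) for p in P]
for n,xy in [('L',(.431,.21)),('R',(.49,-.31))]:
    for pics,ms in [(P,Y),(P[:1],Y[:1]),(P[1:],Y[1:])]:
        v,f=fit(pics,ms,WP,(*xy,[0,.4,-.4,3]),.051,TP); print(n,v,np.degrees(v[2]),f)
        if len(pics)==2: draw(place(WP,*v,.051),(255,0,0)); draw(place(TP,*v,.051),(0,0,255))
M=[]
for p in P:
    m=robot.outline_of(p,'tray'); 
    c=proj(p,[[.484,-.023,0]])[0].round().astype(int); k=[d['region'] for d in m if d['region'][c[1],c[0]]]; M.append(k[0] if k else None)
for pics,ms in [(P,M),(P[:1],M[:1]),(P[1:],M[1:])]:
    v,f=fit(pics,ms,TR,(.484,-.023,[-.3,-.1,1.3]),0.); print('tray',v,np.degrees(v[2]),f)
    if len(pics)==2: draw(place(TR,*v,0),(0,255,0))
cv2.imwrite('pics/crop0.png',im[520:900,480:1440][:, :800*2][:, :960] if 0 else cv2.resize(im[520:900,480:1440],None,fx=.83,fy=.83))
E
python3 m.py
```

```text
L [0.4302 0.2133 0.1388] 7.954909441156044 0.7329443578789795
L [0.4291 0.2151 0.0921] 5.278076301393213 0.13811104795015228
L [0.4214 0.1994 0.3999] 22.91142187965789 0.5345696216100332
R [ 0.4881 -0.3074  0.3133] 17.950215345728 0.8748730639169195
R [ 0.4883 -0.3077  0.2653] 15.198040091186115 0.1782480900187352
R [ 0.4838 -0.3281  0.7129] 40.844117268891786 0.6288678599931592
tray [ 0.4855 -0.0237 -0.3067] -17.57385123928437 0.06032319240356409
tray [ 0.485  -0.0236 -0.3049] -17.471222652792036 0.0284061243358366
tray [ 0.4861 -0.0234 -0.3129] -17.93042987480852 0.02653402458967491
```

View pics/crop0.png

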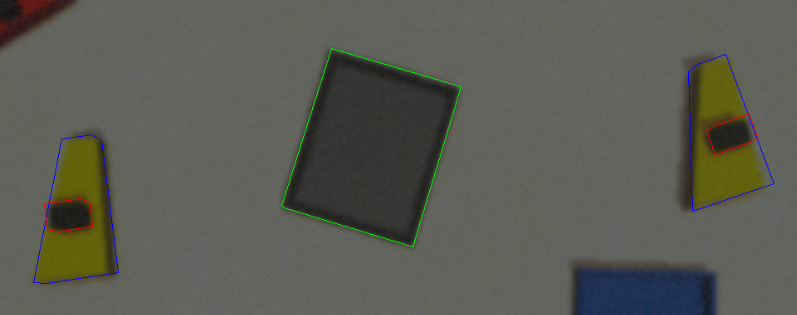

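The crop shows the black tray fitted well, at (370,147). The wedge masks miss their shaded sides, at about (105,210) and (690,140), so I will loosen the mask.

```bash
sed -i "s/return (h\[...,0\]>20).*/return (h[...,0]>15)\&(h[...,0]<38)\&(h[...,1]>110)/" h.py; sed -i 's/crop0/crop1/' m.py
cat >> m.py <<'E'
for p,n in zip(P,'ts'):
    for d in robot.outline_of(p,'wedge_a_tab'):
        ys,xs=np.nonzero(d['region']); print(n,round(d['score'],2),xs.min(),xs.max(),ys.min(),ys.max(),len(xs))
    for u,v in [proj(p,[[.431,.21,.036]])[0].round().astype(int)]:
        mm=yellow(p)[v-40:v+40,u-40:u+40]; ys,xs=np.nonzero(mm); print('yel',xs.min()+u-40,xs.max()+u-40,ys.min()+v-40,ys.max()+v-40,mm.sum())
E
python3 m.py
```

```text
L [0.4293 0.2128 0.1286] 7.37005852303883 0.22623130096733374
L [0.4288 0.2138 0.0973] 5.572887675431655 0.07984184087568827
L [0.4305 0.2123 0.1484] 8.503493209593605 0.1328118000443256
R [ 0.4877 -0.3075  0.2545] 14.584494926753782 0.48549560475963854
R [ 0.4872 -0.3075  0.2531] 14.499637724349336 0.1047225864040838
R [ 0.4882 -0.3096  0.377 ] 21.602815772580655 0.369195595932856
tray [ 0.485  -0.0237 -0.2996] -17.164927916077268 0.060714810633647705
tray [ 0.4846 -0.0232 -0.2999] -17.1828309189425 0.02725141941128759
tray [ 0.4857 -0.0238 -0.3138] -17.97703154162432 0.0287262765330503
t 0.71 173 206 228 286 1445
yel 174 205 228 286 1173
s 0.71 365 427 280 325 1766
yel 367 426 282 323 1224
```

View pics/crop1.png

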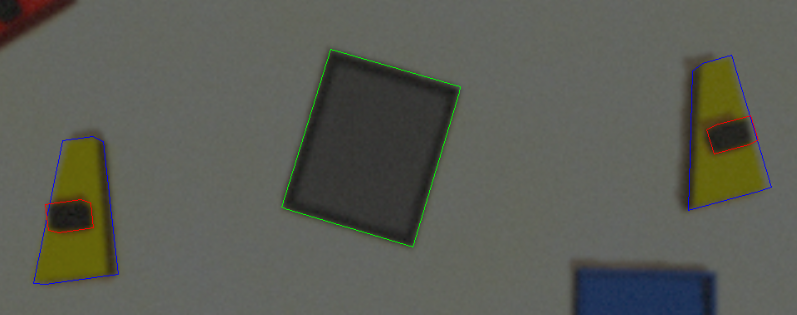

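The left wedge fits. The right one sits a few degrees off: its bright top face reads about 20°, from (692,208) to (766,180). I will fit the bright top face alone.

```bash
cat > m2.py <<'E'
from h import *
np.set_printoptions(precision=4,suppress=True)
TOPF=WP[4:]
t=snap('top');s=snap('scene')
h=cv2.cvtColor(t['pixels'],cv2.COLOR_RGB2HSV)
u,v=proj(t,[.4877,-.3075,.036])[0].round().astype(int)
for r in (v-15,v+15): print([tuple(map(int,h[r,c])) for c in range(u-20,u+22,2)])
im=cv2.resize(t['pixels'][:,:,::-1],None,fx=6,fy=6,interpolation=cv2.INTER_CUBIC); outs=[]
for n,xy in [('L',(.431,.213)),('R',(.488,-.308))]:
    for th in (50,60,70):
        m=(h[...,0]>15)&(h[...,0]<38)&(h[...,1]>120)&(h[...,2]>th)
        w,f=fit([t],[m],TOPF,(*xy,[0,.3]),.051,TP); print(n,th,w,np.degrees(w[2]),f)
        if th==60:
            for X,c in [(place(TOPF,*w,.051),(255,0,0)),(place(TP,*w,.051),(0,0,255)),(place(WP[:4],*w,.051),(0,255,0))]:
                cv2.polylines(im,[((cv2.convexHull(proj(t,X).astype(np.float32))+.5)*6).astype(int)],True,c,1)
    a,b=(proj(t,[*xy,.036])[0]*6).astype(int); outs.append(im[b-260:b+260,a-190:a+190])
    for d in robot.place_of(t,'wedge_b_tab')+robot.place_of(s,'wedge_b_tab'): print(np.round(d['at'],4),round(d['score'],2))
cv2.imwrite('pics/crop2.png',np.hstack(outs))
E
python3 m2.py
```

```text
[(35, 15, 100), (30, 24, 84), (23, 68, 60), (23, 105, 51), (28, 159, 69), (29, 180, 99), (29, 226, 98), (29, 212, 101), (29, 229, 98), (30, 214, 100), (29, 208, 103), (30, 219, 99), (30, 181, 100), (30, 54, 100), (41, 20, 100), (47, 18, 101), (48, 13, 100), (45, 15, 102), (34, 18, 99), (41, 20, 100), (38, 21, 99)]
[(23, 26, 80), (19, 53, 68), (22, 90, 51), (28, 148, 67), (31, 207, 96), (29, 227, 100), (29, 219, 99), (30, 209, 99), (29, 199, 101), (30, 229, 97), (29, 230, 100), (29, 229, 98), (30, 217, 100), (30, 229, 97), (30, 229, 98), (30, 229, 99), (30, 219, 98), (30, 70, 99), (48, 13, 99), (38, 10, 100), (43, 17, 103)]
L 50 [0.4288 0.2093 0.0901] 5.164632502857532 0.074061618430676
L 60 [0.4285 0.2107 0.0874] 5.005007966014247 0.037311049259189245
L 70 [0.4283 0.2112 0.0963] 5.516493369535703 0.03890950895056659
[ 0.4872 -0.3037  0.0522] 0.97
[ 0.489  -0.3072  0.0486] 0.79
R 50 [ 0.4863 -0.3028  0.2273] 13.024641093475283 0.038930360943961725
R 60 [ 0.4864 -0.3033  0.2258] 12.93839466027517 0.03393956940569563
R 70 [ 0.4865 -0.3042  0.2279] 13.05630716125652 0.035933421019248624
[ 0.4872 -0.3037  0.0522] 0.97
[ 0.489  -0.3072  0.0486] 0.79
```

View pics/crop2.png

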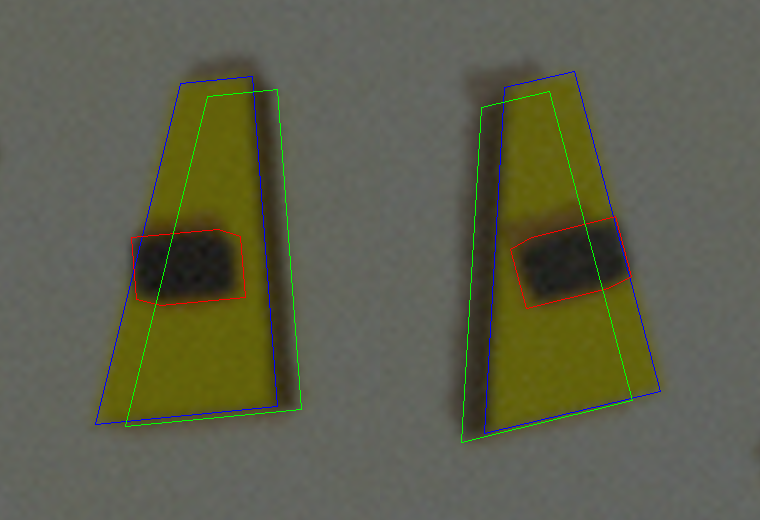

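The overlays sit on the bright top faces and tabs, with the left tab near (185,265) and the right near (570,260). Poses:

| Item | x, y (m) | Yaw |
|---|---|---|
| Wedge L | (0.4285, 0.211) | 5° |
| Wedge R | (0.4865, −0.3035) | 13° |
| Tray | (0.485, −0.0237) | −17.3° |

Plan: L goes in the right slot unturned, and R goes in the left slot turned by about 150°.

```bash
cat > plan.py <<'E'
import sys
from h import *
# usage: x y z phi(tool y direction, deg; not wrapped away from the current) nrows
x,y,z,ph,n=map(float,sys.argv[1:6]); n=int(n)
o=robot.get_obs(); M=R.from_quat(o['tool_rot']).as_matrix(); p=np.array(o['position'])
f=np.degrees(np.arctan2(M[1,1],M[0,1]))
dt=-(ph-f); d=(np.array([x,y,z])-p)/n
print('t',o['time'],'pos',p.round(4),'phi',round(f,2),'q6',round(np.degrees(o['q'][5])),'tilt',round(np.degrees(np.arccos(-M[2,2])),2),'w',round(o['grip_width'],4),'F',np.round(o['ft_force'],1),'turn',round(dt,1),'dist/row',round(np.linalg.norm(d)*1e3,1),'deg/row',round(dt/n,2))
for i in range(n):
    a=np.radians(f-dt*i/n)
    print(i,np.round([-np.sin(a)*d[0]+np.cos(a)*d[1],np.cos(a)*d[0]+np.sin(a)*d[1],-d[2],dt/n],4).tolist())
E
python3 plan.py .4285 .211 .12 5.1 12
```

```text
t 1.2 pos [0.2438 0.5755 0.2226] phi 67.04 q6 -10 tilt 0.0 w 0.0866 F [ 0.3 -0.5  0.6] turn 61.9 dist/row 35.1 deg/row 5.16
0 [-0.026, -0.022, 0.0085, 5.1614]
1 [-0.0279, -0.0195, 0.0085, 5.1614]
2 [-0.0295, -0.0169, 0.0085, 5.1614]
3 [-0.0309, -0.0142, 0.0085, 5.1614]
4 [-0.0321, -0.0114, 0.0085, 5.1614]
5 [-0.033, -0.0084, 0.0085, 5.1614]
6 [-0.0336, -0.0054, 0.0085, 5.1614]
7 [-0.034, -0.0024, 0.0085, 5.1614]
8 [-0.034, 0.0007, 0.0085, 5.1614]
9 [-0.0338, 0.0037, 0.0085, 5.1614]
10 [-0.0334, 0.0068, 0.0085, 5.1614]
11 [-0.0326, 0.0097, 0.0085, 5.1614]
```

>>> servo_tool(rows=[-0.3,-0.026,-0.022,0.0085,5.2,-0.3,-0.028,-0.0195,0.0085,5.2,-0.3,-0.0295,-0.017,0.0085,5.2,-0.3,-0.031,-0.014,0.0085,5.2,-0.3,-0.032,-0.0115,0.0085,5.2], newtons=30)

```text
time: 1.62
position: [0.3211, 0.4224, 0.1799]
tool_rot: [0.416, 0.909, 0.0, 0.0]
ft_force: [0.8, 0.2, 0.2]
grip_width: 0.0618
grip_force: 0.0
```

>>> servo_tool(rows=[-0.3,-0.033,-0.0085,0.0085,5.2,-0.3,-0.0335,-0.0055,0.0085,5.2,-0.3,-0.034,-0.0025,0.0085,5.2,-0.3,-0.034,0.0005,0.0085,5.2,-0.3,-0.034,0.0035,0.0085,5.2])

```text
time: 2.03
position: [0.3971, 0.2696, 0.1375]
tool_rot: [0.61, 0.792, 0.0, 0.0]
ft_force: [0.3, 0.2, 0.1]
grip_width: 0.0564
grip_force: 0.0
```

>>> servo_tool(rows=[-0.3,-0.0335,0.007,0.0085,5.2,-0.3,-0.0325,0.01,0.0085,5.2,-0.3,0,0,0,0,-0.3,0,0,0,0])

```text
time: 2.37
position: [0.4281, 0.2087, 0.1203]
tool_rot: [0.679, 0.734, -0.0, -0.0]
ft_force: [-0.5, 0.8, -0.2]
grip_width: 0.0563
grip_force: 0.0
```

```bash
python3 plan.py .4285 .211 .04 5.1 3
```

```text
t 2.3667 pos [0.4281 0.2087 0.1203] phi 4.43 q6 8 tilt 0.03 w 0.0563 F [-0.5  0.8 -0.2] turn -0.7 dist/row 26.8 deg/row -0.22
0 [0.0008, 0.0002, 0.0268, -0.2236]
1 [0.0008, 0.0002, 0.0268, -0.2236]
2 [0.0008, 0.0002, 0.0268, -0.2236]
```

>>> servo_tool(rows=[-0.3,0.001,0,0.027,-0.4,-0.3,0.001,0,0.027,-0.3,-0.3,0.0005,0.0005,0.0265,0,-0.3,0,0,0,0,0.8,0,0,0,0])

```text
time: 2.78
position: [0.4264, 0.2137, 0.0394]
tool_rot: [0.673, 0.74, -0.001, -0.001]
ft_force: [-0.2, -1.4, 0.6]
grip_width: 0.0544
grip_force: 0.0
```

>>> servo_tool(rows=[1,0,0,0,0,1,0,0,0,0,1,0,0,0,0,1,0,0,0,0])

```text
time: 3.12
position: [0.4277, 0.213, 0.0409]
tool_rot: [0.673, 0.739, 0.001, 0.0]
ft_force: [0.2, -0.0, 0.3]
grip_width: 0.0309
grip_force: 0.0
```

>>> servo_tool(rows=[1,0,0,0,0,1,0,0,0,0,1,0,0,0,0,1,0,0,0,0,1,0,0,0,0])

```text
time: 3.53
position: [0.4285, 0.2129, 0.0406]
tool_rot: [0.674, 0.739, 0.001, 0.001]
ft_force: [1.6, 1.7, 5.5]
grip_width: 0.0195
grip_force: 30.0
```

>>> servo_tool(rows=[1,0,0,-0.02,0,1,0,0,-0.03,0,1,0,0,-0.03,0,1,0,0,0,0,1,0,0,0,0])

```text
time: 3.95
position: [0.4277, 0.2127, 0.1208]
tool_rot: [0.673, 0.739, 0.001, 0.001]
ft_force: [-0.5, 0.4, -2.5]
grip_width: 0.0198
grip_force: 30.0
```

```bash
python3 plan.py .4705 -.0433 .12 -17.3 8; sed -n '/^x,y/,$p' plan.py >/dev/null
cat > chk.py <<'E'
from h import *
import sys
s=snap('scene'); t=snap('top'); o=robot.get_obs(); p=np.array(o['position']).round(4)
h=np.vstack([s['pixels'][100:400,180:500],]) ; cv2.imwrite('pics/'+sys.argv[1],cv2.resize(np.hstack([h[:,:,::-1],t['pixels'][130:330,110:510][:,:,::-1].repeat(1,0)[:200].copy() if 0 else cv2.resize(t['pixels'][100:340,150:470][:,:,::-1],(400,300))]),(792,330)))
E
python3 chk.py c3.png
```

```text
t 3.95 pos [0.4277 0.2127 0.1208] phi 5.34 q6 8 tilt 0.11 w 0.0198 F [-0.5  0.4 -2.5] turn 22.6 dist/row 32.4 deg/row 2.83
0 [-0.0324, 0.0024, 0.0001, 2.8299]
1 [-0.0322, 0.0039, 0.0001, 2.8299]
2 [-0.032, 0.0055, 0.0001, 2.8299]
3 [-0.0317, 0.0071, 0.0001, 2.8299]
4 [-0.0313, 0.0087, 0.0001, 2.8299]
5 [-0.0308, 0.0102, 0.0001, 2.8299]
6 [-0.0303, 0.0117, 0.0001, 2.8299]
7 [-0.0296, 0.0132, 0.0001, 2.8299]
```

View pics/c3.png

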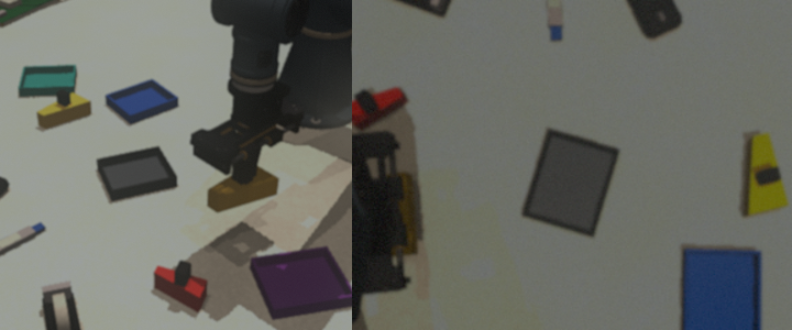

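The wedge at (243,188) in the scene crop is held and hangs level. Next I carry it over the tray.

>>> servo_tool(rows=[1,-0.032,0.0025,0,2.8,1,-0.032,0.004,0,2.8,1,-0.032,0.0055,0,2.8,1,-0.0315,0.007,0,2.8,1,-0.031,0.0085,0,2.8])

```text
time: 4.47
position: [0.4526, 0.0525, 0.1182]
tool_rot: [0.759, 0.651, -0.002, -0.002]
ft_force: [0.3, -0.4, -2.7]
grip_width: 0.0195
grip_force: 30.0
```

>>> servo_tool(rows=[1,-0.031,0.01,0,2.8,1,-0.03,0.0115,0,2.8,1,-0.0295,0.013,0,2.8,1,0,0,0,0,1,0,0,0,0])

```text
time: 4.88
position: [0.4693, -0.0434, 0.1183]
tool_rot: [0.805, 0.593, -0.001, -0.002]
ft_force: [-0.0, -0.2, -2.1]
grip_width: 0.0193
grip_force: 30.0
```

```bash
python3 plan.py .4705 -.042 .06 -17.3 3
```

```text
t 4.8833 pos [ 0.4693 -0.0434  0.1183] phi -17.27 q6 -2 tilt 0.21 w 0.0193 F [-0.  -0.2 -2.1] turn 0.0 dist/row 19.4 deg/row 0.01
0 [0.0006, 0.0002, 0.0194, 0.0099]
1 [0.0006, 0.0002, 0.0194, 0.0099]
2 [0.0006, 0.0002, 0.0194, 0.0099]
```

>>> servo_tool(rows=[1,0.001,0.0005,0.02,0,1,0.0005,0,0.02,0,1,0,0,0.016,0,1,0,0,0.005,0,1,0,0,0,0])

```text
time: 5.3
position: [0.4687, -0.039, 0.0571]
tool_rot: [0.804, 0.595, -0.002, -0.003]
ft_force: [0.4, 0.1, -2.3]
grip_width: 0.0198
grip_force: 30.0
```

>>> servo_tool(rows=[1,0,0,0.005,0,1,0,0,0.004,0,1,0,0,0.002,0,1,0,0,0,0,1,0,0,0,0])

```text
time: 5.72
position: [0.4712, -0.0407, 0.0484]
tool_rot: [0.804, 0.594, 0.0, 0.0]
ft_force: [-0.1, -0.7, -2.6]
grip_width: 0.0195
grip_force: 30.0
```

```bash
python3 plan.py .4705 -.042 .0455 -17.3 1; python3 chk.py c4.png
```

```text
t 5.7167 pos [ 0.4712 -0.0407  0.0484] phi -17.06 q6 -1 tilt 0.04 w 0.0195 F [-0.1 -0.7 -2.6] turn 0.2 dist/row 3.2 deg/row 0.24
0 [-0.0015, -0.0003, 0.0029, 0.2411]
```

View pics/c4.png

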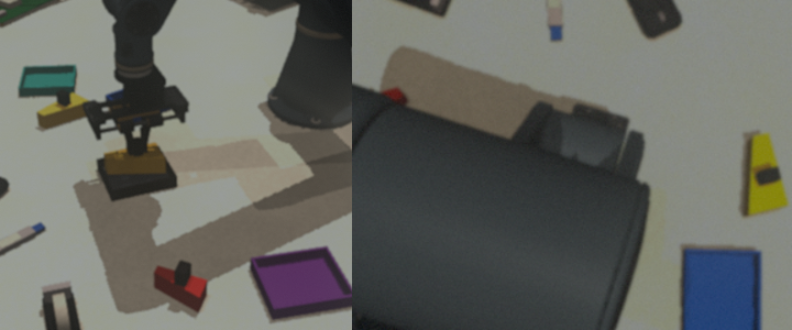

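The wedge is inside the tray (about (135,163) in the scene crop), about 2.5 mm above the floor. I lower it, release and lift.

>>> servo_tool(rows=[1,-0.0015,0,0.0015,0,1,0,0,0.001,0,1,0,0,0.0005,0,1,0,0,0,0,0.3,0,0,0,0])

```text
time: 6.23
position: [0.4708, -0.0423, 0.0454]
tool_rot: [0.804, 0.594, 0.0, 0.0]
ft_force: [-0.9, 0.8, -0.5]
grip_width: 0.0222
grip_force: 0.0
```

>>> servo_tool(rows=[-0.3,0,0,0,0,-0.3,0,0,0,0,-0.3,0,0,0,0,-0.3,0,0,0,0,-0.3,0,0,-0.01,0])

```text
time: 6.65
position: [0.4696, -0.0418, 0.0539]
tool_rot: [0.804, 0.594, -0.001, -0.001]
ft_force: [0.1, 0.4, 0.8]
grip_width: 0.051
grip_force: 0.0
```

>>> servo_tool(rows=[-0.3,0,0,-0.02,0,-0.3,0,0,-0.03,0,-0.3,0,0,-0.03,0,-0.3,0,0,0,0])

```text
time: 6.98
position: [0.4737, -0.043, 0.1393]
tool_rot: [0.804, 0.594, 0.003, 0.004]
ft_force: [0.5, -0.1, -0.3]
grip_width: 0.0564
grip_force: 0.0
```

```bash
python3 plan.py .4865 -.3035 .12 -167 21
```

```text
t 6.9833 pos [ 0.4737 -0.043   0.1393] phi -17.05 q6 -2 tilt 0.55 w 0.0564 F [ 0.5 -0.1 -0.3] turn 150.0 dist/row 12.5 deg/row 7.14
0 [-0.0117, 0.0042, 0.0009, 7.1406]
1 [-0.0111, 0.0056, 0.0009, 7.1406]
2 [-0.0103, 0.007, 0.0009, 7.1406]
3 [-0.0093, 0.0082, 0.0009, 7.1406]
4 [-0.0082, 0.0093, 0.0009, 7.1406]
5 [-0.007, 0.0102, 0.0009, 7.1406]
6 [-0.0057, 0.011, 0.0009, 7.1406]
7 [-0.0043, 0.0117, 0.0009, 7.1406]
8 [-0.0028, 0.0121, 0.0009, 7.1406]
9 [-0.0013, 0.0124, 0.0009, 7.1406]
10 [0.0003, 0.0124, 0.0009, 7.1406]
11 [0.0018, 0.0123, 0.0009, 7.1406]
12 [0.0033, 0.012, 0.0009, 7.1406]
13 [0.0048, 0.0115, 0.0009, 7.1406]
14 [0.0062, 0.0108, 0.0009, 7.1406]
15 [0.0075, 0.0099, 0.0009, 7.1406]
16 [0.0086, 0.0089, 0.0009, 7.1406]
17 [0.0097, 0.0078, 0.0009, 7.1406]
18 [0.0106, 0.0065, 0.0009, 7.1406]
19 [0.0113, 0.0051, 0.0009, 7.1406]
20 [0.0119, 0.0037, 0.0009, 7.1406]
```

>>> servo_tool(rows=[-0.3,-0.0115,0.004,0.001,7.1,-0.3,-0.011,0.0055,0.001,7.1,-0.3,-0.0105,0.007,0.001,7.1,-0.3,-0.0095,0.008,0.001,7.1,-0.3,-0.008,0.0095,0.001,7.1])

```text
time: 7.4
position: [0.473, -0.1043, 0.1295]
tool_rot: [0.948, 0.318, -0.0, -0.0]
ft_force: [-0.2, -0.4, -0.1]
grip_width: 0.0568
grip_force: 0.0
```

>>> servo_tool(rows=[-0.3,-0.007,0.01,0.001,7.1,-0.3,-0.0055,0.011,0.001,7.1,-0.3,-0.0045,0.0115,0.001,7.1,-0.3,-0.003,0.012,0.001,7.1,-0.3,-0.0015,0.0125,0.001,7.1])

```text
time: 7.82
position: [0.4757, -0.1661, 0.1244]
tool_rot: [1.0, 0.014, -0.0, -0.0]
ft_force: [-0.1, 0.8, -0.4]
grip_width: 0.0567
grip_force: 0.0
```

>>> servo_tool(rows=[-0.3,0,0.0125,0.001,7.1,-0.3,0.002,0.0125,0.001,7.1,-0.3,0.0035,0.012,0.001,7.1,-0.3,0.005,0.0115,0.001,7.1,-0.3,0.006,0.011,0.001,7.1])

```text
time: 8.23
position: [0.4794, -0.2287, 0.1193]
tool_rot: [0.957, -0.292, -0.0, -0.0]
ft_force: [0.2, 0.2, 1.3]
grip_width: 0.0566
grip_force: 0.0
```

>>> servo_tool(rows=[-0.3,0.0075,0.01,0.001,7.1,-0.3,0.0085,0.009,0.001,7.1,-0.3,0.0095,0.008,0.001,7.1,-0.3,0.0105,0.0065,0.001,7.1,-0.3,0.0115,0.005,0.001,7.1])

```text
time: 8.65
position: [0.4827, -0.2907, 0.1142]
tool_rot: [0.822, -0.569, -0.001, -0.0]
ft_force: [0.8, 0.4, -0.4]
grip_width: 0.0566
grip_force: 0.0
```

>>> servo_tool(rows=[-0.3,0.012,0.0035,0.001,7.1,-0.3,0,0,0,0,-0.3,0,0,0,0])

```text
time: 8.9
position: [0.4837, -0.3029, 0.1134]
tool_rot: [0.788, -0.616, -0.001, -0.0]
ft_force: [-0.3, 0.6, 0.1]
grip_width: 0.0565
grip_force: 0.0
```

```bash
python3 plan.py .4865 -.3035 .04 -167 3
```

```text
t 8.9 pos [ 0.4837 -0.3029  0.1134] phi -166.05 q6 123 tilt 0.07 w 0.0565 F [-0.3  0.6  0.1] turn 1.0 dist/row 24.5 deg/row 0.32
0 [0.0004, -0.0009, 0.0245, 0.3182]
1 [0.0004, -0.0009, 0.0245, 0.3182]
2 [0.0004, -0.0009, 0.0245, 0.3182]
```

>>> servo_tool(rows=[-0.3,0.0005,-0.0015,0.025,0.5,-0.3,0.0005,-0.001,0.025,0.5,-0.3,0,0,0.0225,0,-0.3,0,0,0,0,0.8,0,0,0,0])

```text
time: 9.32
position: [0.4858, -0.3016, 0.0406]
tool_rot: [0.783, -0.623, -0.002, -0.0]
ft_force: [-0.1, -0.6, -0.3]
grip_width: 0.0546
grip_force: 0.0
```

>>> servo_tool(rows=[1,0,0,0,0,1,0,0,0,0,1,0,0,0,0,1,0,0,0,0,1,0,0,0,0])

```text
time: 9.73
position: [0.4871, -0.3036, 0.0424]
tool_rot: [0.782, -0.624, 0.001, 0.0]
ft_force: [0.7, 0.2, 0.1]
grip_width: 0.0245
grip_force: 0.0
```

>>> servo_tool(rows=[1,0,0,0,0,1,0,0,0,0,1,0,0,0,0,1,0,0,0,0])

```text
time: 10.07
position: [0.4873, -0.3036, 0.0423]
tool_rot: [0.782, -0.624, 0.001, -0.0]
ft_force: [0.0, 0.3, 4.4]
grip_width: 0.0199
grip_force: 30.0
```

>>> servo_tool(rows=[1,0,0,-0.025,0,1,0,0,-0.035,0,1,0,0,-0.04,0,1,0,0,0,0,1,0,0,0,0])

```text
time: 10.48
position: [0.4878, -0.3043, 0.1435]
tool_rot: [0.782, -0.624, 0.002, 0.0]
ft_force: [-0.6, -0.2, -2.3]
grip_width: 0.0194
grip_force: 30.0
```

```bash
cat > m3.py <<'E'
from h import *
import sys
t=snap('top'); h=cv2.cvtColor(t['pixels'],cv2.COLOR_RGB2HSV)
im=cv2.resize(t['pixels'][:,:,::-1],None,fx=5,fy=5,interpolation=cv2.INTER_CUBIC)
m0=(h[...,0]>15)&(h[...,0]<38)&(h[...,1]>120)
lab=np.array([.485,-.0237]);a=np.radians(-17.3);Rm=np.array([[np.cos(a),np.sin(a)],[-np.sin(a),np.cos(a)]])
cand=[(.4705,-.043,[-.3])]+([(.4995,-.004,[-.3+np.pi])] if len(sys.argv)>2 else [])
def dr(X,c): cv2.polylines(im,[((cv2.convexHull(proj(t,X).astype(np.float32))+.5)*5).astype(int)],True,c,1)
for x,y,an in cand:
  TOPF=WP[4:]
  c=proj(t,place(np.array([[8,8*0,-15]])/1e3,x,y,an[0],.056))[0]
  lo=place(np.array([[-60,-40,-15],[75,-40,-15],[75,6,-15],[-60,45,-15]])/1e3,x,y,an[0],.056)
  z=np.zeros(m0.shape,np.uint8); cv2.fillPoly(z,[proj(t,lo).round().astype(int)],1)
  m=m0&(h[...,2]>float(sys.argv[1].split(',')[1]))&(z>0)
  w,f=fit([t],[m],TOPF,(x,y,an),.056,TP,sz=90); print('wedge',w.round(4),'deg',np.degrees(w[2]).round(1),'in tray',((Rm@(w[:2]-lab))*1e3).round(1),'cost',round(f,3),'n',m.sum())
  dr(place(TOPF,*w,.056),(255,0,0)); dr(place(TP,*w,.056),(0,0,255))
b=(proj(t,[[.485,-.0237,.02]])[0]*5).astype(int); dr(place(TR,.485,-.0237,a,0),(0,255,0))
cv2.imwrite('pics/'+sys.argv[1].split(',')[0],im[max(b[1]-280,0):b[1]+280,b[0]-300:b[0]+300])
E
python3 m3.py c5.png,55; python3 plan.py .4995 -.0041 .165 -17.3 21
```

```text
wedge [ 0.4838 -0.027  -0.55  ] deg -31.5 in tray [-0.1 -3.5] cost 0.815 n 0
t 10.5333 pos [ 0.4864 -0.303   0.1416] phi -167.16 q6 124 tilt 0.01 w 0.0197 F [-0.8 -0.2 -1.9] turn -149.9 dist/row 14.3 deg/row -7.14
0 [-0.0137, -0.0038, -0.0011, -7.1363]
1 [-0.0132, -0.0054, -0.0011, -7.1363]
2 [-0.0124, -0.007, -0.0011, -7.1363]
3 [-0.0114, -0.0085, -0.0011, -7.1363]
4 [-0.0103, -0.0099, -0.0011, -7.1363]
5 [-0.009, -0.0111, -0.0011, -7.1363]
6 [-0.0075, -0.0121, -0.0011, -7.1363]
7 [-0.006, -0.0129, -0.0011, -7.1363]
8 [-0.0043, -0.0136, -0.0011, -7.1363]
9 [-0.0026, -0.014, -0.0011, -7.1363]
10 [-0.0008, -0.0142, -0.0011, -7.1363]
11 [0.001, -0.0142, -0.0011, -7.1363]
12 [0.0027, -0.014, -0.0011, -7.1363]
13 [0.0044, -0.0135, -0.0011, -7.1363]
14 [0.0061, -0.0129, -0.0011, -7.1363]
15 [0.0076, -0.012, -0.0011, -7.1363]
16 [0.0091, -0.011, -0.0011, -7.1363]
17 [0.0104, -0.0098, -0.0011, -7.1363]
18 [0.0115, -0.0084, -0.0011, -7.1363]
19 [0.0125, -0.0069, -0.0011, -7.1363]
20 [0.0132, -0.0053, -0.0011, -7.1363]
```

View pics/c5.png

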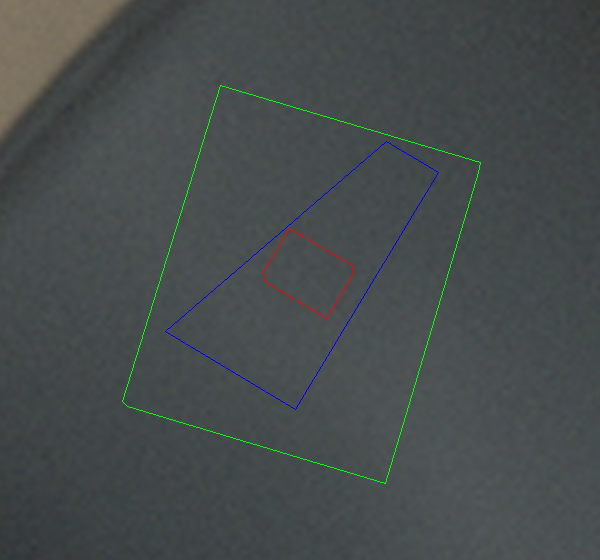

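The arm hides the tray in the top view, so I check the placed wedge in the scene camera.

```bash
python3 - <<'E'
from h import *
s=snap('scene'); h=cv2.cvtColor(s['pixels'],cv2.COLOR_RGB2HSV)
lab=np.array([.485,-.0237]);a=np.radians(-17.3);Rm=np.array([[np.cos(a),np.sin(a)],[-np.sin(a),np.cos(a)]])
for d in robot.place_of(s,'wedge_a_tab'): q=np.array(d['at']); print(q.round(4),round(d['score'],2),'tray',(Rm@(q[:2]-lab)*1e3).round(1))
im=cv2.resize(s['pixels'][:,:,::-1],None,fx=5,fy=5,interpolation=cv2.INTER_CUBIC)
def dr(X,c): cv2.polylines(im,[((cv2.convexHull(proj(s,X).astype(np.float32))+.5)*5).astype(int)],True,c,1)
w=(.4705,-.0433,a)
dr(place(WP,*w,.056),(255,0,0)); dr(place(TP,*w,.056),(0,0,255)); dr(place(TR,.485,-.0237,a,0),(0,255,0)); dr(place(TR[4:],.485,-.0237,a,0),(0,255,0))
b=(proj(s,[[.485,-.0237,.03]])[0]*5).astype(int)
cv2.imwrite('pics/c6.png',im[b[1]-250:b[1]+250,b[0]-300:b[0]+300])
E
```

```text
[ 0.4692 -0.0457  0.0581] 0.65 tray [ -8.5 -25.7]
```

View pics/c6.png

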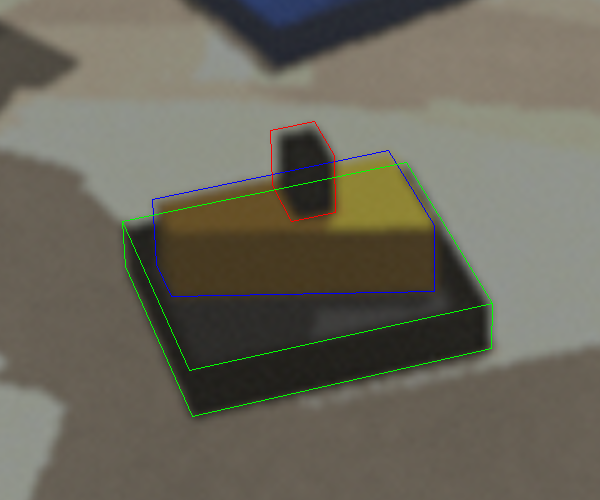

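The placed wedge matches its intended outline to within 1–2 px: tab at (305,175), sitting along the far wall. Now I turn and carry the second one.

>>> servo_tool(rows=[1,-0.0135,-0.004,-0.001,-7.14,1,-0.013,-0.0055,-0.001,-7.14,1,-0.0125,-0.007,-0.001,-7.14,1,-0.0115,-0.0085,-0.001,-7.14,1,-0.0105,-0.01,-0.001,-7.14])

```text
time: 11.05
position: [0.4886, -0.2305, 0.1443]
tool_rot: [0.936, -0.351, -0.002, -0.001]
ft_force: [-0.1, -0.2, -1.9]
grip_width: 0.0197
grip_force: 30.0
```

>>> servo_tool(rows=[1,-0.009,-0.011,-0.001,-7.14,1,-0.0075,-0.012,-0.001,-7.14,1,-0.006,-0.013,-0.001,-7.14,1,-0.0045,-0.0135,-0.001,-7.14,1,-0.0025,-0.014,-0.001,-7.14])

```text
time: 11.47
position: [0.4914, -0.1595, 0.1495]
tool_rot: [0.999, -0.047, -0.002, -0.001]
ft_force: [0.5, -0.3, -2.2]
grip_width: 0.0199
grip_force: 30.0
```

>>> servo_tool(rows=[1,-0.001,-0.014,-0.001,-7.14,1,0.001,-0.014,-0.001,-7.14,1,0.0025,-0.014,-0.001,-7.14,1,0.0045,-0.0135,-0.001,-7.14,1,0.006,-0.013,-0.001,-7.14])

```text
time: 11.88
position: [0.4941, -0.089, 0.1546]
tool_rot: [0.965, 0.261, -0.002, -0.001]
ft_force: [0.8, 0.1, -1.9]
grip_width: 0.0198
grip_force: 30.0
```

>>> servo_tool(rows=[1,0.0075,-0.012,-0.001,-7.14,1,0.009,-0.011,-0.001,-7.14,1,0.0105,-0.01,-0.001,-7.14,1,0.0115,-0.0085,-0.001,-7.14,1,0.0125,-0.007,-0.001,-7.14])

```text
time: 12.3
position: [0.4967, -0.0177, 0.1596]
tool_rot: [0.839, 0.545, -0.002, -0.002]
ft_force: [1.3, -0.0, -1.9]
grip_width: 0.02
grip_force: 30.0
```

>>> servo_tool(rows=[1,0.013,-0.0055,0,-7.1,1,0,0,0,0,1,0,0,0,0,1,0,0,0,0])

```text
time: 12.63
position: [0.498, -0.0049, 0.1605]
tool_rot: [0.806, 0.592, -0.001, -0.001]
ft_force: [-0.0, -0.5, -2.1]
grip_width: 0.02
grip_force: 30.0
```

```bash
python3 plan.py .4995 -.0041 .0473 -17.3 4
```

```text
t 12.6333 pos [ 0.498  -0.0049  0.1605] phi -17.37 q6 4 tilt 0.13 w 0.02 F [-0.  -0.5 -2.1] turn -0.1 dist/row 28.3 deg/row -0.02
0 [0.0003, 0.0003, 0.0283, -0.0166]
1 [0.0003, 0.0003, 0.0283, -0.0166]
2 [0.0003, 0.0003, 0.0283, -0.0166]
3 [0.0003, 0.0003, 0.0283, -0.0166]
```

>>> servo_tool(rows=[1,0.001,0.001,0.028,0,1,0,0,0.028,0,1,0,0,0.018,0,1,0,0,0,0,1,0,0,0,0])

```text
time: 13.05
position: [0.4991, -0.0046, 0.0866]
tool_rot: [0.806, 0.592, -0.001, -0.001]
ft_force: [-0.1, -0.9, -1.7]
grip_width: 0.0198
grip_force: 30.0
```

```bash
python3 plan.py .4995 -.0041 .0473 -17.3 1
```

```text
t 13.05 pos [ 0.4991 -0.0046  0.0866] phi -17.38 q6 4 tilt 0.17 w 0.0198 F [-0.1 -0.9 -1.7] turn -0.1 dist/row 39.3 deg/row -0.08
0 [0.0006, 0.0002, 0.0393, -0.0833]
```

>>> servo_tool(rows=[1,0.0005,0,0.01,0,1,0,0,0.01,0,1,0,0,0.01,0,1,0,0,0.003,0,1,0,0,0,0])

```text
time: 13.47
position: [0.4993, -0.0033, 0.0537]
tool_rot: [0.805, 0.593, -0.001, -0.001]
ft_force: [-0.7, -0.3, -2.1]
grip_width: 0.0196
grip_force: 30.0
```

>>> servo_tool(rows=[1,0,0,0.003,0,1,0,0,0.002,0,1,0,0,0.001,0,1,0,0,0,0,1,0,0,0,0])

```text
time: 13.88
position: [0.5001, -0.0035, 0.0487]
tool_rot: [0.805, 0.593, 0.0, 0.0]
ft_force: [0.2, -0.2, -2.6]
grip_width: 0.0199
grip_force: 30.0
```

>>> servo_tool(rows=[1,0,0,0.001,0,1,0,0,0.0005,0,1,0,0,0,0,0.3,0,0,0,0,-0.3,0,0,0,0])

```text
time: 14.3
position: [0.5003, -0.0035, 0.0473]
tool_rot: [0.805, 0.593, 0.0, 0.0]
ft_force: [0.8, -0.5, -0.1]
grip_width: 0.0269
grip_force: 0.0
```

>>> servo_tool(rows=[-0.3,0,0,0,0,-0.3,0,0,0,0,-0.3,0,0,0,0,-0.3,0,0,0,0,-0.3,0,0,-0.01,0])

```text
time: 14.72
position: [0.4988, -0.0033, 0.0561]
tool_rot: [0.805, 0.593, -0.001, -0.001]
ft_force: [-0.5, 0.5, -0.5]
grip_width: 0.0541
grip_force: 0.0
```

>>> servo_tool(rows=[-0.3,0,0,-0.03,0,-0.3,0,0,-0.04,0,-0.3,0,0,-0.04,0,-0.3,0.04,0,0,0,-0.3,0.04,0,0,0])

```text
time: 15.13
position: [0.5262, 0.0719, 0.1712]
tool_rot: [0.807, 0.591, 0.003, 0.003]
ft_force: [0.7, -0.5, 0.8]
grip_width: 0.0566
grip_force: 0.0
```

>>> servo_tool(rows=[-0.3,0.04,0,-0.01,0,-0.3,0.04,0,-0.01,0,-0.3,0.04,0,-0.01,0,-0.3,0.04,0,0,0,-0.3,0.04,0,0,0])

```text
time: 15.55
position: [0.5835, 0.2661, 0.199]
tool_rot: [0.805, 0.593, 0.001, 0.0]
ft_force: [0.4, -0.7, -0.2]
grip_width: 0.0566
grip_force: 0.0
```

>>> servo_tool(rows=[-0.3,0.04,0,0,0,-0.3,0.04,-0.01,0,0,-0.3,0.04,-0.01,0,0,-0.3,0.04,-0.01,0,0,-0.3,0,0,0,0])

```text
time: 15.97
position: [0.6006, 0.4339, 0.1975]
tool_rot: [0.803, 0.596, 0.002, -0.002]
ft_force: [0.4, 0.5, -0.3]
grip_width: 0.0567
grip_force: 0.0
```

```bash
sed -i "s/(.4705,-.043,\[-.3\])/(.4705,-.043,[-.3])/" m3.py; python3 m3.py c7.png,40 both; python3 - <<'E'
from h import *
s=snap('scene')
lab=np.array([.485,-.0237]);a=np.radians(-17.3);Rm=np.array([[np.cos(a),np.sin(a)],[-np.sin(a),np.cos(a)]])
for d in robot.place_of(s,'wedge_a_tab'): q=np.array(d['at']); print(q.round(4),round(d['score'],2),'tray',(Rm@(q[:2]-lab)*1e3).round(1))
for d in robot.place_of(s,'red_wedge_tab'): print('red',np.round(d['at'],4))
cv2.imwrite('pics/s8.png',cv2.resize(s['pixels'][180:340,220:420][:,:,::-1],None,fx=3,fy=3))
E
```

```text
wedge [ 0.4686 -0.0436 -0.2806] deg -16.1 in tray [ -9.7 -23.8] cost 0.13 n 1233
wedge [ 4.9850e-01 -2.2000e-03  2.8419e+00] deg 162.8 in tray [ 6.5 24.5] cost 0.141 n 1222
[ 0.4717 -0.0456  0.0562] 0.74 tray [ -6.2 -24.9]
red [0.6051 0.2692 0.0515]
```

View pics/c7.png

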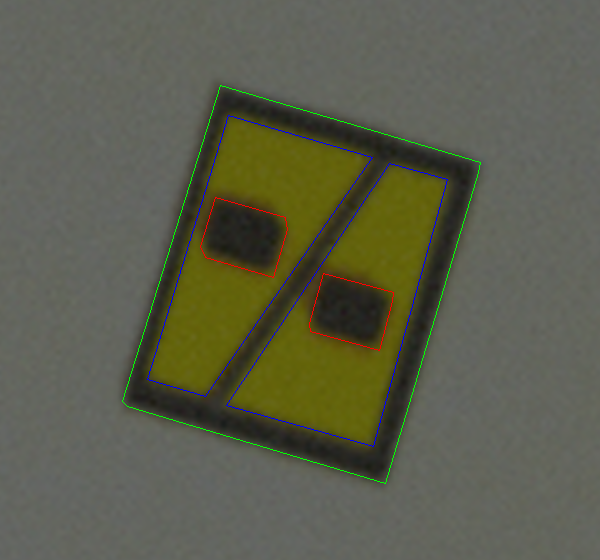

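View pics/s8.png

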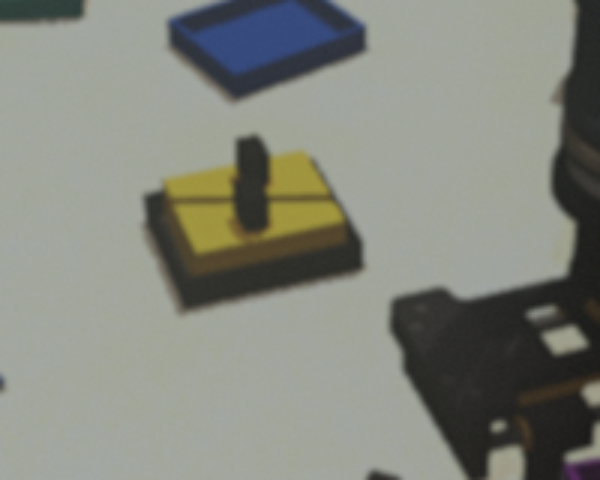

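Both wedges lie flat in the tray head to tail, with tabs at (245,237) and (350,312) about 48 mm apart across. The red wedge has not moved. Handing in.

```bash
python3 -c "
from rig import robot
print(robot.hand_in())"
```

```text
the job is handed in; nothing more can be done
None
```

Both yellow wedges are released in the black tray, flat and head to tail with tabs about 48 mm apart; the red wedge was left alone, and I handed the job in at about 16 s (no verdict was returned).

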